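# Load a power module into a latched test fixture

## Robot

A 6-joint arm with a two-finger parallel gripper is mounted at the origin on the work surface. World frame = base frame: x ahead of the robot, y to its left, z up, the work surface at z = 0. Lengths are in mm, angles in rad, forces in N, time in s.
With the tool pointing down it reaches from about 275 to 825 mm from the base axis. Payload 5.2 kg.
Tool frame: the origin (TCP) lies at the very end of the fingers, on their centre line; the grasp point (between the pads) lies 19 mm behind it; z points along the fingers, y is the direction in which the jaws open and shut (so a half turn about z gives the same grasp; the last joint's range is limited). The gripper opens to 93 mm and grips with 3 to 60 N. Pads are 15 mm wide; open, the fingers measure 128 mm over their backs; the gripper's body (75 mm by 188 mm) begins 65 mm behind the grasp point.
Start: joints at [-1.319, 0.259, 1.535, -0, 1.348, -0.203], TCP at [241.626, -494.087, 218.653] pointing down, gripper open.
Joint ranges: [-3.14, 3.14], [-0.91, 2.08], [0.19, 2.58], [-1.22, 4.36], [0.22, 2.71], [-3.12, 3.12]. Speed limits (rad/s): [2.57, 2.57, 3.14, 3.14, 3.14, 3.14].

## Interface

Orientations are given as [roll, pitch, yaw] about the fixed x, y, z axes, in that order (R = Rz(yaw) Ry(pitch) Rx(roll)).
In Python, from bench import robot gives the robot as it stands. The module is installed in compiled form; this text tells all that it offers. Calls block until the motion is done:
- robot.move_ptp(position, orientation): joint-space move of the TCP to a pose.
- robot.move_linear(position, ori=None, speed=150, f_stop=None): straight line of the TCP; ori=None keeps the orientation; speed is the mean speed in mm/s. With f_stop (N) it stops when the force on the tool has changed by that much, and returns True; else False.
- robot.move_j(angles): joint-space move.
- robot.move_gripper(opening): opening from 0.0 (shut) to 1.0 (fully open); the grip force is fixed at half the most; returns when the fingers have stopped.
- robot.sleep(seconds).
- robot.inverse_kinematics(position, orientation): joint angles nearest the present ones, or None.
- robot.get_image(name): name is "scene" or "top" or "wrist"; returns a dict with "img" (480x640x3 uint8, blue, green, red), "fovy" (degrees; the focal length in pixels is half the picture's height over the tangent of half this angle, whatever the lens; pixels are square), "cx", "cy" (the principal point, pixels), "eye" and "orientation" of the camera in the world. Camera axes: x right, y down, z forward; pixel columns grow to the right and rows downward; lengths in mm; the calibration is good to about 2 mm. A picture is of the moment at which its call begins. There is no depth.
A pose or a line that the arm cannot do raises robot.MotionError and nothing moves.
- robot.hand_in(): hands the job in, once; it reports no verdict.
Readings, each from a call of its own:
- robot.current_t(): time.
- robot.current_qpos(): joint angles.
- robot.current_joint_vel(): joint speeds.
- robot.current_joint_efforts(): joint torques, N m.
- robot.current_tcp_pos(): TCP position.
- robot.current_eef_rot(): TCP orientation.
- robot.current_contact_force(): force on the tool from outside, world axes, zero at the start.
- robot.current_ft_torque(): the same for the moment, N m.
- robot.current_gripper_width(): opening from 0.0 (shut) to 1.0 (fully open).
Only numpy, scipy, OpenCV 4.12 (cv2) and the standard library are available. Lean on these libraries where they do the work, as an engineer would, in place of code of your own. Each camera call takes 0.05 s, during which the arm holds its last target.

## Task

Load the black power module into the grey test fixture: press the green pad on the fixture's spring-loaded hatch to free it, set the module fully home in the orange cradle inside, then swing the hatch shut and press it down again until it stays latched. Feel for the latch and be gentle with the hatch: never push on it with more than 20 N. Leave the heatsink, the screw jar and the screwdriver where they are.

Things in the scene. Friction and masses are not known exactly. Their poses are not given: they have to be found in the camera images.
- fixture: Grey open-topped case, fixed to the bench, in another place and yaw each time. Origin on the bench: x points back towards the hinge, y along the hinge. It spans x -90 to +80 mm, y -65 to +65 mm; rim 68 mm high. The well inside spans x -58 to +72 mm, y -59 to +59 mm, floor 25 mm above the bench.
- cradle (a point): Centre of the cradle's floor in the well, 5 mm behind the case's origin (+x), 25 mm above the bench, same axes. Two orange U-shaped end clips, 10 mm high, flared on to 14 mm, round a bay 54 (x) by 32 mm (y): 2 mm to spare on each side of the module. The long sides are open for fingers, 42 mm between the clips along x.
- hatch_hinge (a point): Middle of the hinge line at the case's rear: 73 mm behind (+x) and 47 mm above the cradle point, 72 mm above the bench, same axes. Fixed to the case.
- hatch (a joint): Hatch angle, rad: between 0 and 0.015 shut and latched, -0.02 to -0.04 pressed to the stop, 1.6 fully open, just past upright. Aluminium plate, 176 mm from hinge to front edge, 140 mm wide, outer face 7.5 mm above the hinge line at 0, 12 mm skirt. Once freed, a spring opens it in about 3 s. To shut it, push its outer face from behind, over and down: 1 to 5 N.
- press_pad (a point): Centre of the green pad (26 mm across) on the hatch's outer face, over the latch: 155 mm in front of the hinge line and 8.7 mm above it at angle 0; moves and turns with the hatch (z out of the outer face). Press here, straight down.
- latch_slot (a point): Slot in the case's front rim where the hatch's pin enters the push-push latch. A press of a few mm trips it; just there a stiff rubber stop (15 N per mm) begins. Height and depth differ from fixture to fixture, so feel: 3 to 5 N of spring, then a steep rise at the stop: 8 to 12 N there is enough, then let go upwards. The same press from open latches it.
- module_center (a point): Centre of the loose black power module, a block 50 mm (x) by 28 mm (y) by 36 mm (z) with a white label patch on top, about 0.11 kg, standing upright on the bench. Grip it across the 28 mm. It may sit in the cradle either way round (half turn). When seated this point is 18 mm above the cradle point.
- heatsink_center (a point): Centre of a loose gold finned heatsink, 36 x 36 x 24 mm. Leave alone.
- screw_jar: Small jar with a blue cap, 44 mm across, 50 mm high; origin at the centre of its underside. Leave alone.
- screwdriver: Red screwdriver lying on the bench, 160 mm long along its x; leave alone.

How it is judged (in metres and radians):
On the way, in this order (a step that is already met when the one before it is completed fails the run):
1. the hatch is freed and stands open (beyond 1.2 rad) (value of joint hatch above 1.2 rad), for 0.2 s.
2. the module sits fully home in the cradle while the hatch is open (value of joint hatch above 1 rad and horizontal distance between module_center and cradle below 0.004 m and z of module_center in the frame of cradle between 0.015 and 0.021 m and angle between the x axis of module_center and the x axis of cradle, either way round below 0.14 rad and angle between module_center's own z axis and vertical below 0.12 rad), for 0.2 s.
At the end, for the whole second after the job is handed in: The hatch is shut and stays latched by itself (its angle between -0.02 and 0.025 rad), and the module is at rest in the cradle: centre within 4 mm of the cradle's centre seen from above, at 18 mm above its floor within 3 mm, lengthways within 0.14 rad, upright within 0.12 rad (value of joint hatch between -0.02 and 0.025 rad and linear speed of module below 0.02 m/s and horizontal distance between module_center and cradle below 0.004 m and z of module_center in the frame of cradle between 0.015 and 0.021 m and angle between the x axis of module_center and the x axis of cradle, either way round below 0.14 rad and angle between module_center's own z axis and vertical below 0.12 rad); the robot touches nothing.
It fails at once if the robot pushes on the hatch with more than 20 N (contact force between hatch and the fingers above 20 N or contact force between hatch and the arm above 20 N).
It fails at once if the gold heatsink is moved by more than 20 mm (distance of heatsink_center from where it was at the start of the episode above 0.02 m).
It fails at once if the screw jar is moved by more than 20 mm (distance of screw_jar from where it was at the start of the episode above 0.02 m).
It fails at once if the screwdriver is moved by more than 20 mm (distance of screwdriver from where it was at the start of the episode above 0.02 m).
It also fails if it takes over 70 s, if anything falls off the work surface, if the arm or the gripper's body presses on something with over 40 N, if the wrist force passes 120 N, or if a joint passes its speed limit or range.

## Working session

There is one attempt and no reset: what is moved stays moved. The work goes in short steps, each a Python script; the robot and the scene stay as the last script left them, time stands still between calls to the robot, and variables do not carry over. Pictures are saved under pics/ and viewed, and the job is handed in when it is done.

```bash
mkdir -p pics
python3 - <<'E'
from bench import robot
import cv2,numpy as np
for n in ["scene","top","wrist"]:
    d=robot.get_image(n); cv2.imwrite(f"pics/{n}0.png",d["img"])
    print(n,d["fovy"],d["cx"],d["cy"],d["eye"],d["orientation"])
print(robot.current_t(),robot.current_eef_rot(),robot.current_tcp_pos(),robot.current_contact_force())
E
```

```text
scene 51.58493551671632 322.96892330526157 244.22748440635797 [999.80039617 281.82895704 847.61325229] [-2.58014292 -0.0154398   2.19842437]
top 51.460436988680414 321.95137554596647 241.6837205462351 [463.07654687  12.24312717 901.69521672] [-2.98232714 -0.01524158 -1.54784802]
wrist 71.99515656786394 321.53334972931816 240.7896050931319 [ 299.99536047 -466.77420414  384.31578194] [ 2.90267278  0.00308012 -1.11694049]
0.15 [-3.14023858e+00 -2.59128041e-04  4.54861381e-01] [ 241.53710493 -493.68439187  218.02929815] [ 0.8802025   0.07598001 -0.13530156]
```

View pics/scene0.png

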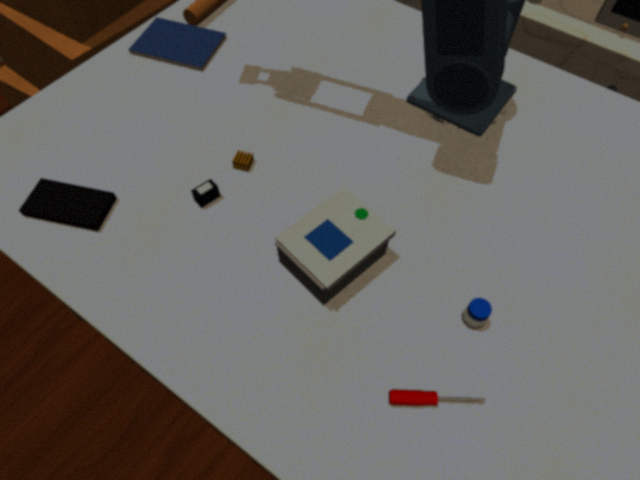

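View pics/top0.png

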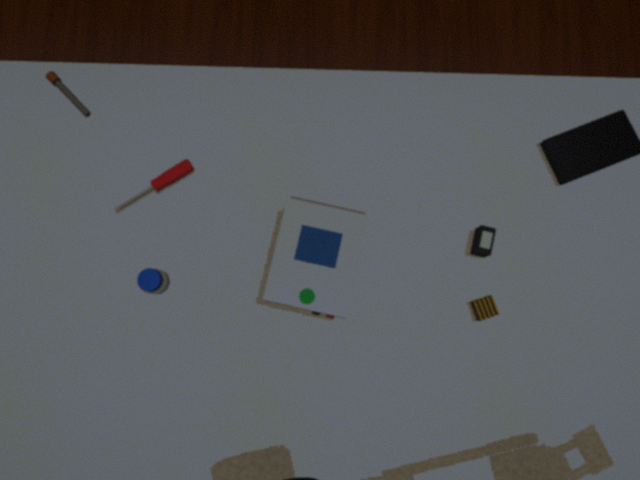

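View pics/wrist0.png

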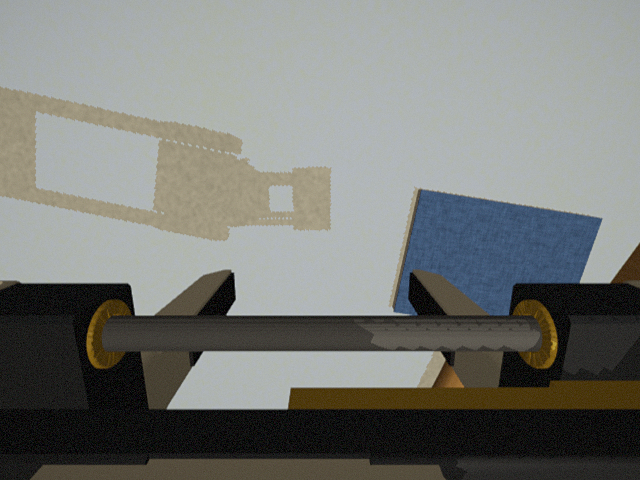

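The top view shows the shut fixture in the middle, with the pad at about (307,296) on the robot side and the hinge on the far side. The module is at (484,241), the heatsink at (484,307), the jar at (151,281) and the screwdriver at (155,185). Next I'll zoom in and measure.

```bash
cat > h.py <<'E'
from bench import robot
import cv2,numpy as np
from scipy.spatial.transform import Rotation as R
from scipy.optimize import least_squares
class Cam:
    def __init__(s,d):
        s.img=d["img"]; s.f=240/np.tan(np.radians(d["fovy"])/2); s.c=np.array([d["cx"],d["cy"]]); s.eye=np.array(d["eye"]); s.R=R.from_euler("xyz",d["orientation"]).as_matrix()
    def proj(s,P):
        q=(np.atleast_2d(P)-s.eye)@s.R; return q[:,:2]/q[:,2:]*s.f+s.c
    def at_z(s,uv,z):
        uv=np.atleast_2d(np.array(uv,float)); r=np.c_[(uv-s.c)/s.f,np.ones(len(uv))]@s.R.T
        return s.eye+r*((z-s.eye[2])/r[:,2])[:,None]
def cam(n): return Cam(robot.get_image(n))
def blob(img,lo,hi,roi=None):
    m=cv2.inRange(cv2.cvtColor(img,cv2.COLOR_BGR2HSV),lo,hi)
    if roi: 
        k=np.zeros_like(m);k[roi[1]:roi[3],roi[0]:roi[2]]=1;m*=k
    n,l,s,c=cv2.connectedComponentsWithStats(m); i=1+np.argmax(s[1:,4]); return c[i],s[i],(l==i).astype(np.uint8)
E
python3 - <<'E'
from h import *
T=cam("top");S=cam("scene")
for n,C in (("top",T),("scene",S)):
    c,s,m=blob(C.img,(50,120,60),(75,255,255)); print(n,"pad",c,s[4],C.at_z(c,80.7))
c,s,m=blob(T.img,(100,100,40),(125,255,255),(280,200,360,280)); print(cv2.minAreaRect(np.argwhere(m)[:,::-1].astype(np.float32))); print(T.at_z(c,79.5))
a=cv2.resize(T.img[170:340,220:390],None,fx=3.5,fy=3.5,interpolation=cv2.INTER_CUBIC)
cv2.imwrite("pics/tz.png",a)
b=cv2.resize(T.img[210:330,450:520],None,fx=5,fy=5,interpolation=cv2.INTER_CUBIC);b2=cv2.resize(S.img[140:220,180:270],None,fx=5,fy=5,interpolation=cv2.INTER_CUBIC)
o=np.zeros((600,800,3),np.uint8);o[:,:350]=b;o[:400,350:800]=b2;cv2.imwrite("pics/mz.png",o)
E
```

```text
top pad [306.60493827 295.83333333] 162 [[504.63374503  25.86395112  80.7       ]]
scene pad [361.01020408 213.39795918] 98 [[503.26009613  25.59794636  80.7       ]]
((317.8470458984375, 246.188232421875), (41.21678924560547, 34.7088737487793), 12.52880859375)
[[587.62005167   9.10811957  79.5       ]]
```

View pics/tz.png

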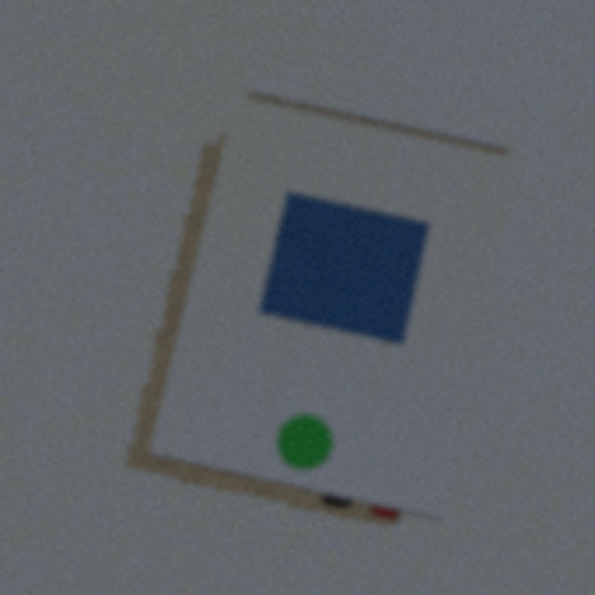

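View pics/mz.png

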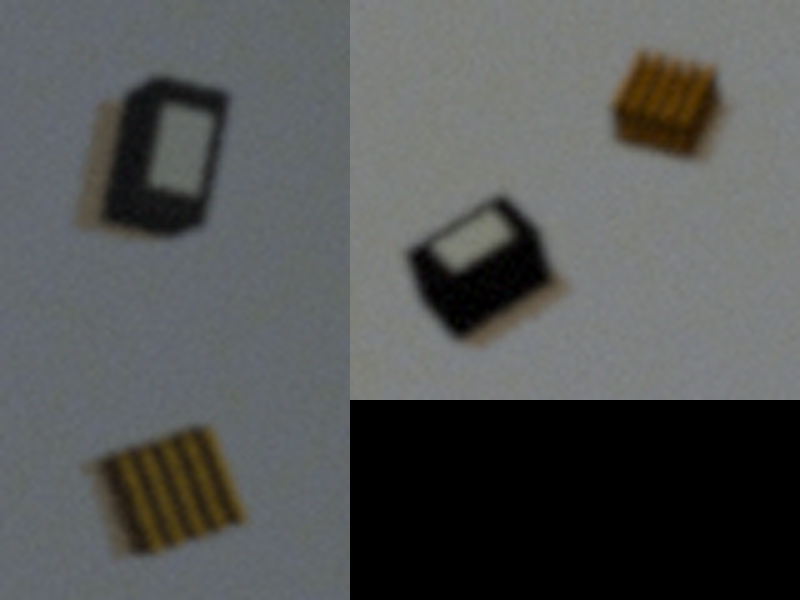

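Run:
```python
from h import *
T=cam("top");S=cam("scene")
def tz(p): return np.array(p)/3.5+[220,170]
a,b=T.at_z([tz((250,95)),tz((508,152))],75)[:,:2]
print("back edge",a,b,np.linalg.norm(a-b),np.arctan2(*(b-a)[::-1])+np.pi/2)
a,b=T.at_z([tz((150,455)),tz((440,519))],79.5)[:,:2]
print("front",a,b,np.linalg.norm(a-b),np.arctan2(*(b-a)[::-1])+np.pi/2)
c,s,m=blob(T.img,(100,100,40),(125,255,255),(280,200,360,280))
r=cv2.boxPoints(cv2.minAreaRect(np.argwhere(m)[:,::-1].astype(np.float32)));w=T.at_z(r,79.5)[:,:2]
print(w,[np.arctan2(*(w[i]-w[i-1])[::-1]) for i in range(4)])
# module top: label corners top-view
L=np.array([(163,108),(215,112),(200,195),(150,187)])/5+[450,210]
w=T.at_z(L,36)[:,:2];print("label",w.mean(0),w)
L=np.array([(432,243),(497,205),(522,235),(455,277)]);L=(L-[350,0])/5+[180,140]
w=S.at_z(L,36)[:,:2];print("labelS",w.mean(0),w)
print(robot.inverse_kinematics([504,25.7,150],[np.pi,0,-0.2]),robot.inverse_kinematics([504,25.7,150],[np.pi,0,-0.2+np.pi/2]))
```

```text
back edge [671.6792649   56.46758849] [646.61334495 -69.56876452] 128.5047182935953 -0.19631695554642592
front [496.20127071  97.32994975] [469.72202934 -38.96371498] 138.8420443087702 -0.19189032375876214
[[565.77468251  48.19974788]
 [623.23402003  37.41677039]
 [609.78534463 -30.11866577]
 [552.56727154 -18.60757483]] [np.float64(1.3756189953650528), np.float64(-0.18550517138653033), np.float64(-1.7673601077031527), np.float64(2.9430634249852226)]
label [ 612.6859347  -288.83407003] [[ 627.78297147 -282.50070021]
 [ 626.81533223 -301.01388333]
 [ 596.86688121 -294.74214557]
 [ 599.27855389 -277.079551  ]]
labelS [ 612.75125348 -284.28540684] [[ 624.94982824 -297.86906801]
 [ 594.09929225 -290.22220367]
 [ 599.70477879 -271.01565521]
 [ 632.25111464 -278.03470046]]
[-1.70411418e-01  2.36752925e-01  1.74229140e+00 -4.44089210e-16
  1.16254833e+00  1.60038491e+00] [-1.70411418e-01  2.36752925e-01  1.74229140e+00 -4.44089210e-16
  1.16254833e+00  2.95885817e-02]
```

Run:
```python
from h import *
YAW=-0.195
robot.move_gripper(0.0)
robot.move_ptp([504,25.7,200],[np.pi,0,YAW+np.pi])
W=cam("wrist");cv2.imwrite("pics/w1.png",W.img)
print(robot.current_t(),robot.current_tcp_pos(),robot.current_eef_rot(),robot.current_contact_force(),W.eye)
print(W.proj([504,25.7,80.7]))
```

```text
3.9417 [504.17731384  24.81035145 199.9934171 ] [-3.14133881e+00  1.27212045e-04  2.94487899e+00] [-0.59836259  0.05863162 -0.06490231] [440.37608918  36.18389599 366.39050478]
[[323.82480467 235.59227624]]
```

View pics/w1.png

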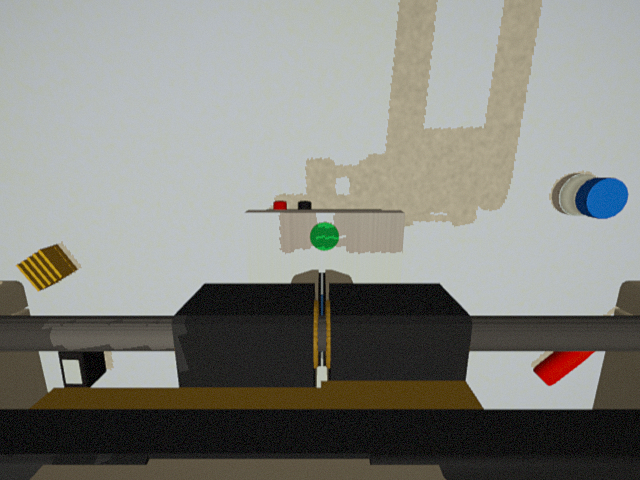

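The wrist view shows the pad at (324,236), just where I predicted it. The front edge is level, so the yaw is right. Now the press.

Run:
```python
from h import *
YAW=-0.195
ux=np.array([np.cos(YAW),np.sin(YAW),0])
p=np.array([504,25.7,0.])
robot.move_linear([504,25.7,92],speed=120)
f0=robot.current_contact_force()
hit=robot.move_linear([504,25.7,66],speed=6,f_stop=9)
f=robot.current_contact_force();z=robot.current_tcp_pos()
robot.move_linear([504,25.7,150],speed=200)
q=p-90*ux;q[2]=230
robot.move_linear(q,speed=200)
print(hit,f0,f,z,robot.current_t())
robot.sleep(1.5)
S=cam("scene");cv2.imwrite("pics/s2.png",S.img)
W=cam("wrist");cv2.imwrite("pics/w2.png",W.img)
T=cam("top");cv2.imwrite("pics/t2.png",T.img)
```

```text
True [ 0.32825132 -0.44880634  0.12210351] [-1.38729703  0.84310126  7.07663522] [503.82655915  25.75290254  76.37444   ] 8.8083
```

View pics/s2.png

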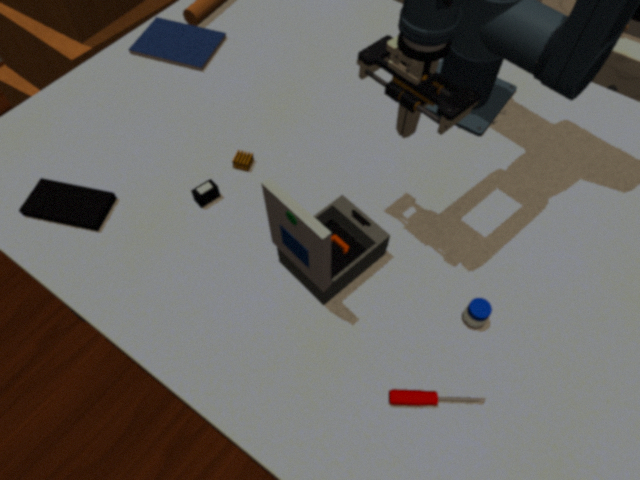

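View pics/w2.png

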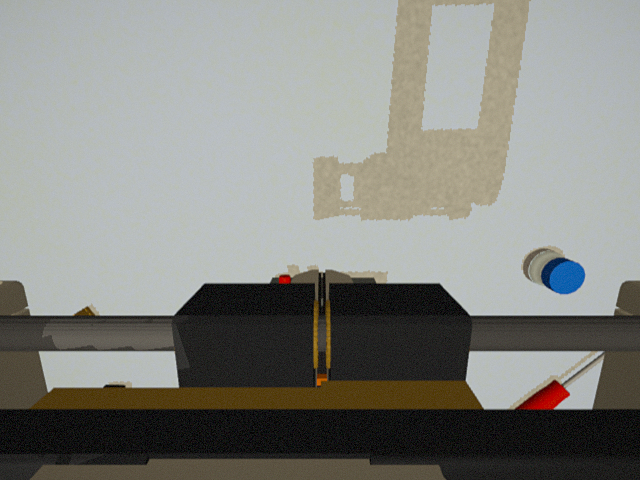

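View pics/t2.png

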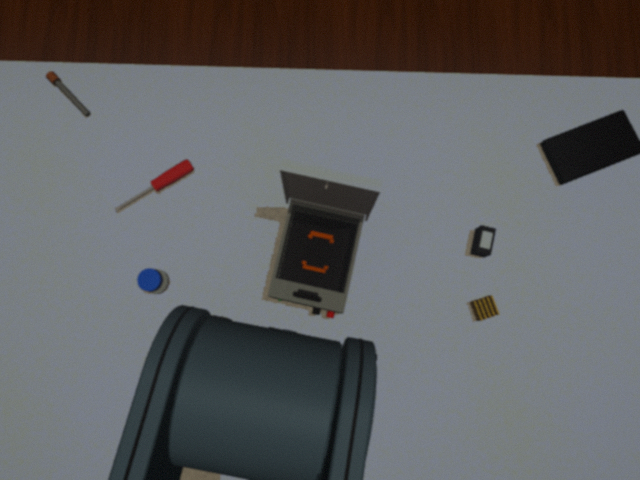

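The hatch stands open. The orange clips show in the top view at about (321,237) and (315,267). Next I'll take wrist views over the cradle and the module, using the same tool attitude for both.

Run:
```python
from h import *
YAW=-0.195
T=Cam(dict(robot.get_image("top")))
m=cv2.inRange(cv2.cvtColor(T.img,cv2.COLOR_BGR2HSV),(5,150,80),(20,255,255));k=np.zeros_like(m);k[220:285,290:350]=1
pts=np.argwhere(m*k)[:,::-1].astype(np.float32)
r=cv2.minAreaRect(pts);print(r,T.at_z(r[0],37))
robot.move_linear([584.4-20,9.8+4,230],[np.pi,0,YAW+np.pi],speed=200)
W=cam("wrist");cv2.imwrite("pics/w3.png",W.img)
print(W.eye, W.proj([584.4,9.8,25]))
robot.move_gripper(1.0)
robot.move_ptp([612.7,-286,230],[np.pi,0,YAW+np.pi])
W=cam("wrist");cv2.imwrite("pics/w4.png",W.img)
print(W.eye, W.proj([612.7,-286,36]),robot.current_t(),robot.current_tcp_pos())
```

```text
((317.29998779296875, 251.3999786376953), (25.706254959106445, 38.39668273925781), 12.52880859375) [[584.7974369  10.0101292  37.       ]]
[500.03672571  25.09655071 396.14685922] [[322.47364418 237.76631888]]
[ 549.06298472 -273.59131221  396.52908943] [[321.11627649 221.13487344]] 14.15 [ 613.04704443 -284.10376448  230.34309637]
```

View pics/w3.png

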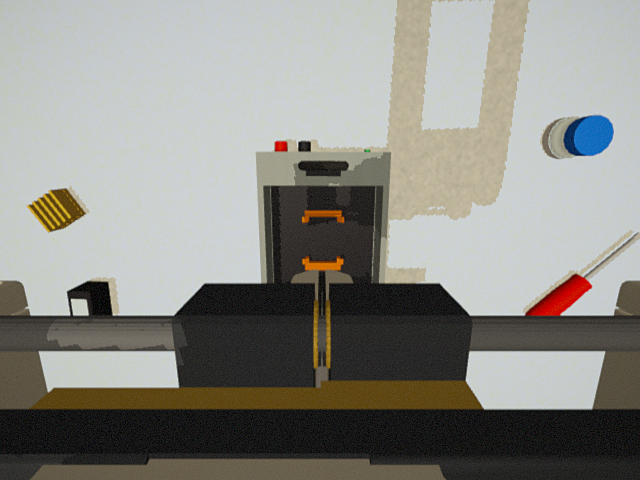

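View pics/w4.png

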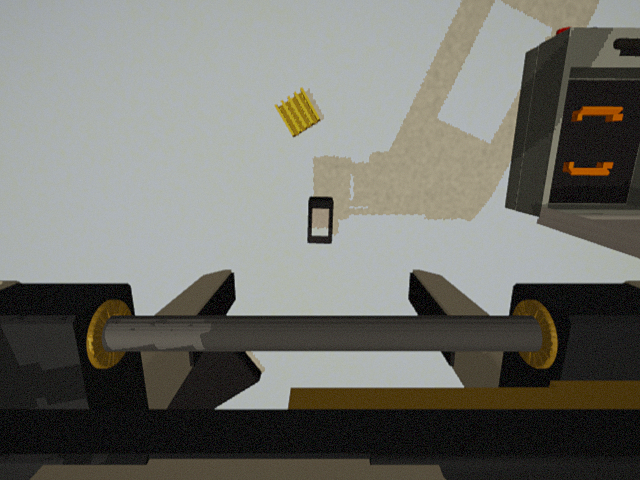

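In the wrist views the module is at about (320,220), nearly aligned with the tool, and the clips are at about (322,216) and (322,264). Next I'll refine both.

Run:
```python
from h import *
W=cam("wrist")
g=cv2.cvtColor(W.img,cv2.COLOR_BGR2GRAY)
a=cv2.resize(W.img[185:255,290:350],None,fx=8,fy=8,interpolation=cv2.INTER_CUBIC)
i=cv2.imread("pics/w3.png");b=cv2.resize(i[200:280,295:350],None,fx=7,fy=7,interpolation=cv2.INTER_CUBIC)
o=np.zeros((560,800,3),np.uint8);o[:560,:480]=a;o[:560,480:800]=b[:,:320];cv2.imwrite("pics/z4.png",o)
m=(g<80).astype(np.uint8);k=np.zeros_like(m);k[190:250,300:342]=1;m*=k
r=cv2.minAreaRect(np.argwhere(m)[:,::-1].astype(np.float32));print(r,np.argwhere(m).min(0),np.argwhere(m).max(0));bx=cv2.boxPoints(r)
print(W.at_z(bx,36),W.at_z(r[0],36))
hsv=cv2.cvtColor(i,cv2.COLOR_BGR2HSV);mo=cv2.inRange(hsv,(5,150,80),(22,255,255));mo[:,:295]=0;mo[:,350:]=0;mo[:200]=0;mo[280:]=0
p=np.argwhere(mo);print(p.min(0),p.max(0))
for lo,hi in((200,240),(240,280)):
    q=p[(p[:,0]>=lo)&(p[:,0]<hi)];print(q.min(0),q.max(0),q.mean(0))
```

```text
((319.7074279785156, 219.44728088378906), (24.548208236694336, 46.597496032714844), 1.6846843957901) [196 307] [243 332]
[[ 633.57900199 -306.19074256   36.        ]
 [ 582.77491735 -294.1258567    36.        ]
 [ 588.69480362 -268.0865151    36.        ]
 [ 639.73391309 -279.2686332    36.        ]] [[ 610.76680273 -286.82443413   36.        ]]
[210 302] [270 344]
[210 302] [222 344] [214.56647399 322.71387283]
[256 302] [270 343] [264.11137441 322.53791469]
```

View pics/z4.png

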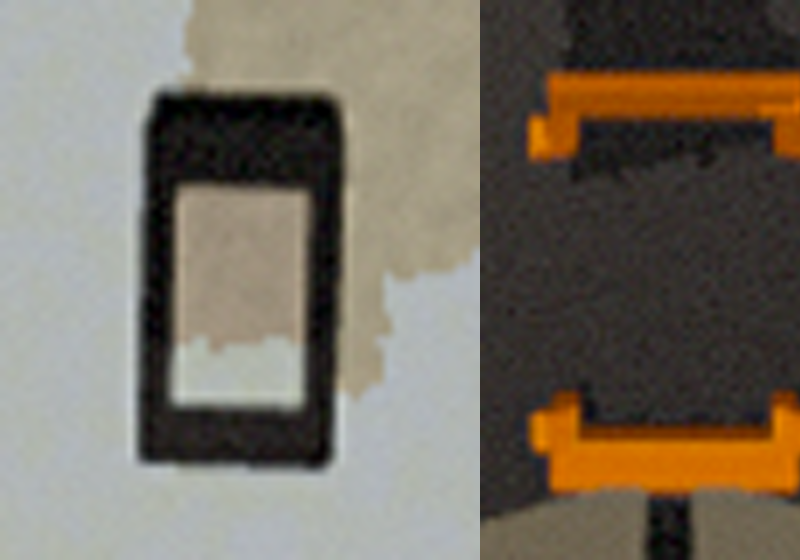

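```bash
cat >> h.py <<'E'
YAW=-0.195
def fr(x,y,z,o=(584.4,9.8,25),yaw=YAW):
    return np.array(o)+R.from_euler("z",yaw).as_matrix()@np.array([x,y,z],float)
from scipy.optimize import minimize
def fitmod(C,x0,zt=36,thr=80,roi=(300,190,342,250)):
    g=cv2.cvtColor(C.img,cv2.COLOR_BGR2GRAY);u,v,U,V=roi
    m=(g<thr).astype(np.uint8);k=np.zeros_like(m);k[v:V,u:U]=1;m*=k
    h=cv2.convexHull(np.argwhere(m)[:,::-1].astype(np.int32)); m=cv2.fillConvexPoly(np.zeros_like(m),h,1)
    s=8;M=cv2.resize(m[v-10:V+10,u-10:U+10],None,fx=s,fy=s,interpolation=cv2.INTER_NEAREST)
    def cost(p):
        P=[fr(a*25,b*14,c,(p[0],p[1],0),p[2]) for a in(-1,1) for b in(-1,1) for c in(zt-36,zt)]
        q=((C.proj(P)-[u-10,v-10]+.5)*s).astype(np.float32)
        A=cv2.fillConvexPoly(np.zeros_like(M),cv2.convexHull(q.astype(np.int32)),1)
        return 1-(A&M).sum()/(A|M).sum()
    r=minimize(cost,x0,method="Nelder-Mead",options=dict(initial_simplex=np.array([x0]+[np.array(x0)+d for d in np.diag([4,4,.06])])));return r.x,r.fun
E
python3 - <<'E'
from h import *
W=cam("wrist");print(fitmod(W,[612,-286,-.2]))
d=robot.get_image("wrist")
# reconstruct w3 cam : same relative pose
W.eye=np.array([500.03672571,25.09655071,396.14685922])
W.R=R.from_euler("xyz",d["orientation"]).as_matrix();print(W.proj([584.4,9.8,25]))
for x in(-27,-21,21,27):
    for z in (0,10,14): print(x,z,W.proj([fr(x,-16,z),fr(x,16,z)]).round(1).tolist())
E
```

```text
(array([ 6.12457192e+02, -2.87329129e+02, -2.29960184e-01]), np.float64(0.05159019645485374))
[[322.26250159 237.19452451]]
-27 0 [[308.2, 214.0], [336.4, 214.0]]
-27 10 [[307.8, 215.4], [336.8, 215.4]]
-27 14 [[307.7, 216.0], [337.0, 216.0]]
-21 0 [[308.2, 219.2], [336.4, 219.2]]
-21 10 [[307.9, 220.7], [336.8, 220.8]]
-21 14 [[307.8, 221.4], [336.9, 221.4]]
21 0 [[308.5, 254.7], [335.9, 254.7]]
21 10 [[308.2, 257.1], [336.3, 257.2]]
21 14 [[308.1, 258.1], [336.5, 258.2]]
27 0 [[308.6, 259.6], [335.9, 259.7]]
27 10 [[308.2, 262.2], [336.2, 262.2]]
27 14 [[308.1, 263.2], [336.4, 263.3]]
```

Run:
```python
from h import *
o=[np.pi,0,-0.228+np.pi]
robot.move_gripper(0.65)
print(robot.current_tcp_pos())
robot.move_linear([612.5,-287.3,70],o,speed=200)
print(robot.move_linear([612.5,-287.3,7],speed=80,f_stop=12))
robot.move_gripper(0.0)
print(robot.current_gripper_width()*93,robot.current_tcp_pos(),robot.current_contact_force())
robot.move_linear([612.5,-287.3,150],speed=150)
robot.sleep(.2)
W=cam("wrist");cv2.imwrite("pics/w5.png",W.img);print(robot.current_t(),robot.current_tcp_pos(),robot.current_contact_force(),robot.current_eef_rot())
```

```text
[ 612.65072593 -286.11376658  229.97288027]
False
27.555302603626586 [ 612.59798131 -287.2123051     7.20964747] [0.53908066 0.75074179 1.53881084]
18.875 [ 612.1473862  -287.0947764   149.01124715] [ 0.22463793  0.18071502 -0.9116876 ] [ 3.14103782e+00 -1.52070875e-03  2.91362663e+00]
```

View pics/w5.png

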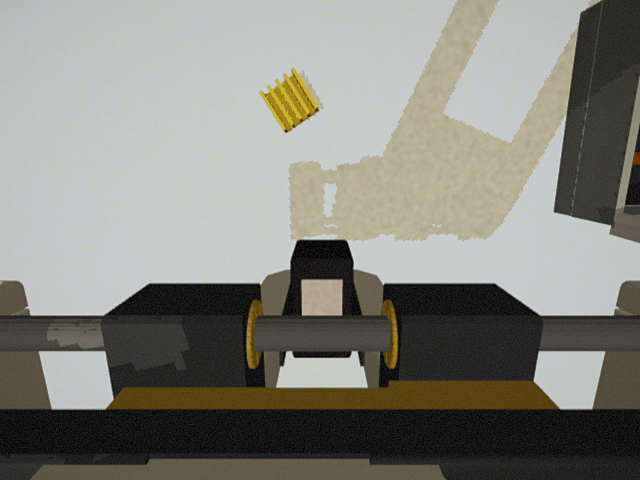

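The module is held with its near edge at row 241 and its far edge at row 356. I'll check how it sits along x in the grip.

Run:
```python
from h import *
W=cam("wrist");t=robot.current_tcp_pos();print(t,robot.current_eef_rot())
for x in(-25,25):
  for z in(-7,29): print(x,z,W.proj([fr(x,-14,z,t,-.228),fr(x,14,z,t,-.228)]).round(1).tolist())
a=cv2.resize(W.img[230:370,250:390],None,fx=4,fy=4,interpolation=cv2.INTER_CUBIC);cv2.imwrite("pics/z5.png",a)
```

```text
[ 612.26796563 -287.10795477  149.23448482] [ 3.14109305e+00 -1.14300309e-03  2.91356125e+00]
-25 -7 [[298.0, 237.1], [350.0, 237.0]]
-25 29 [[292.3, 255.6], [357.1, 255.5]]
25 -7 [[299.5, 322.1], [348.4, 322.0]]
25 29 [[294.6, 358.5], [354.5, 358.4]]
```

View pics/z5.png

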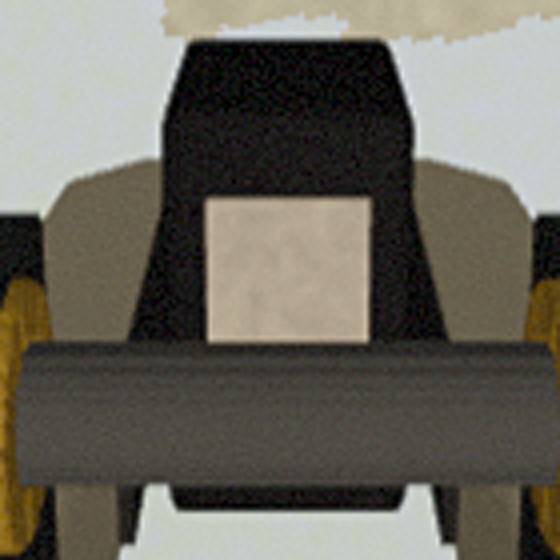

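Run:
```python
from h import *
o=[np.pi,0,YAW+np.pi]; c=(584.9,9.9,25)
robot.move_linear(fr(-10,-230,135,c),o,speed=220)
robot.move_linear(fr(0,0,90,c),o,speed=220)
robot.sleep(.2)
W=cam("wrist");cv2.imwrite("pics/w6.png",W.img);print(robot.current_tcp_pos()-fr(0,0,90,c),robot.current_eef_rot())
robot.move_linear(fr(0,0,28,c),speed=80)
f0=robot.current_contact_force()
h=robot.move_linear(fr(0,0,4,c),speed=12,f_stop=8)
t=robot.current_tcp_pos();print(h,f0,robot.current_contact_force(),t,robot.current_ft_torque(),"mod z rel",t[2]-25-7,robot.current_t())
W=cam("wrist");cv2.imwrite("pics/w7.png",W.img);T=cam("top");cv2.imwrite("pics/t7.png",T.img[170:340,200:400].repeat(3,0).repeat(3,1))
```

```text
[ 0.07567455 -0.92574549  0.26063053] [-3.14152216e+00  4.74965079e-04  2.94523033e+00]
True [-0.23795146  0.64189795 -1.77791652] [-0.99912676 -0.31403133  4.49276046] [584.89806262   9.9133231   32.19265605] [ 0.04121298 -0.16963831  0.06980133] mod z rel 0.19265604748118648 23.525
```

View pics/w6.png

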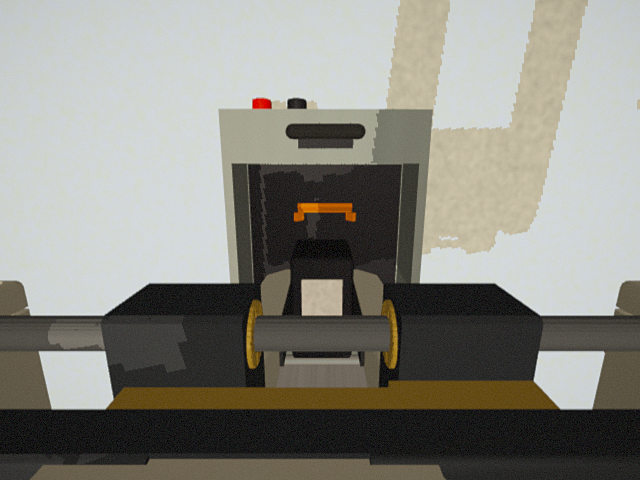

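View pics/w7.png

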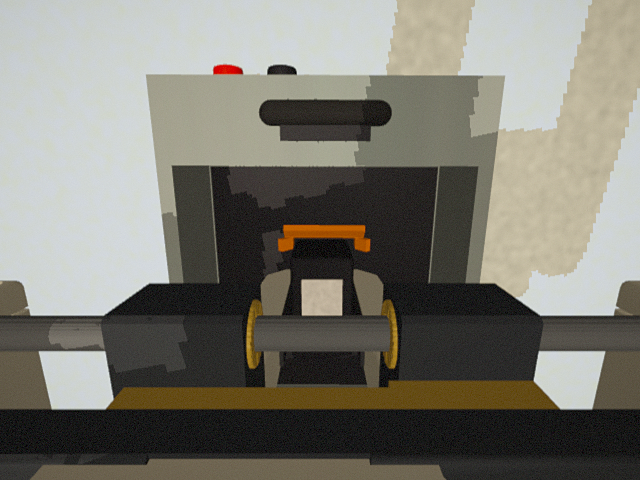

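The module went down between the clips and touched the floor at the expected height. I'll release it, lift, and look.

Run:
```python
from h import *
c=(584.9,9.9,25)
robot.move_gripper(0.5)
robot.move_linear(fr(0,0,110,c),speed=150)
robot.move_linear(fr(-70,0,190,c),speed=200)
robot.move_gripper(0.0)
W=cam("wrist");cv2.imwrite("pics/w8.png",W.img)
T=cam("top");cv2.imwrite("pics/t8.png",cv2.resize(T.img[170:340,220:420],None,fx=4,fy=3.5,interpolation=cv2.INTER_CUBIC))
print(robot.current_t(),robot.current_contact_force())
P=[fr(a*25,b*14,36,c) for a,b in((-1,-1),(1,-1),(1,1),(-1,1))];print(W.proj(P).round(1).tolist(),T.proj(P).round(1).tolist())
```

```text
26.6667 [ 0.38994135 -0.02117117 -0.01827784]
[[309.1, 271.8], [309.5, 316.8], [336.0, 316.8], [336.5, 271.8]] [[322.3, 265.4], [328.6, 237.1], [312.7, 233.5], [306.2, 261.8]]
```

View pics/w8.png

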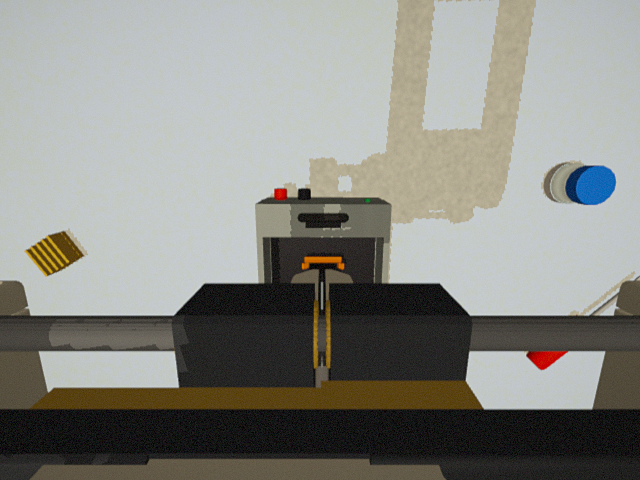

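View pics/t8.png

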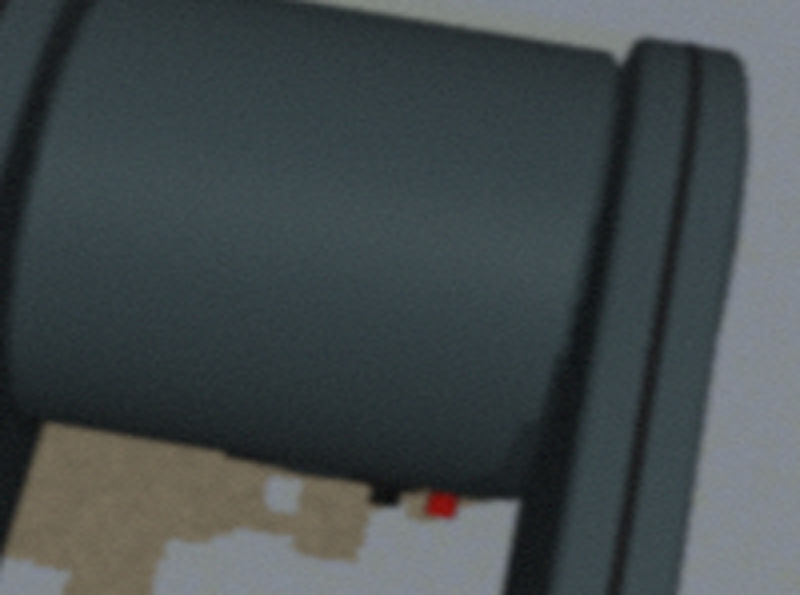

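The view is blocked by the arm. I'll go round the side, check the seating from the top camera on the way, then approach the back of the hatch.

```bash
cat >> h.py <<'E'
C0=(584.9,9.9,25)
def arc(th,r=152,h=8.9,w=7.5):
    s,c=np.sin(th),np.cos(th)
    return fr(73-r*c+h*s+w*s,0,47+r*s+h*c,C0)
E
python3 - <<'E'
from h import *
o=[np.pi,0,YAW+np.pi]
for th in(1.6,1.2,.8,.4,.1): print(th,arc(th).round(0),robot.inverse_kinematics(arc(th),o) is not None)
print(robot.inverse_kinematics(fr(140,0,195,C0),o))
robot.move_linear(fr(-50,-230,230,C0),o,speed=250)
T=cam("top");cv2.imwrite("pics/t9.png",cv2.resize(T.img[170:340,220:420],None,fx=4,fy=3.5,interpolation=cv2.INTER_CUBIC));cv2.imwrite("pics/t9r.png",T.img)
print(robot.current_t())
E
```

```text
1.6 [677.  -8. 224.] True
1.2 [617.   3. 217.] True
0.8 [564.  14. 187.] True
0.4 [525.  22. 139.] True
0.1 [510.  25.  96.] True
[-0.17782213  0.57755426  1.04597193  0.          1.51806646 -1.55361846]
27.8
```

View pics/t9.png

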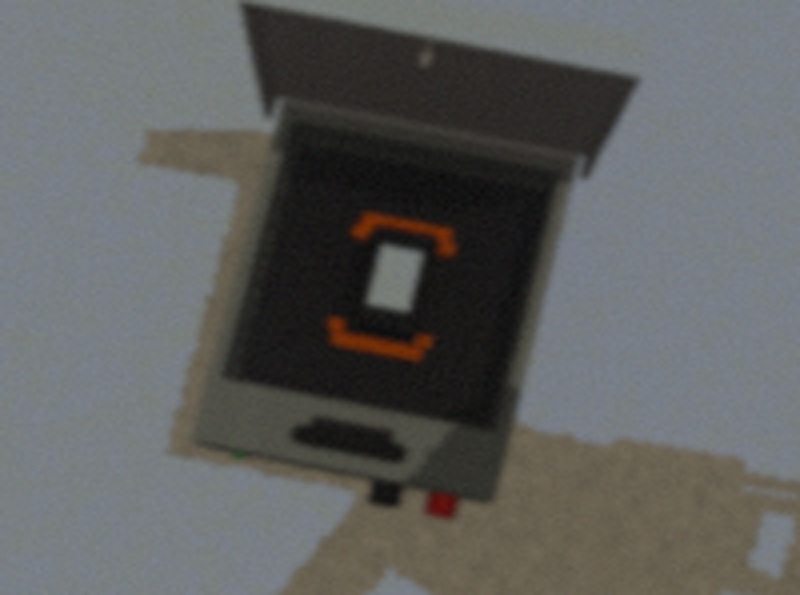

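The module sits centred between the clips, with its label at zoom (396,278) and the clips at (405,228) and (380,345). Next I'll go behind the hatch and swing it shut, stepping with force stops.

Run:
```python
from h import *
o=[np.pi,0,YAW+np.pi]
robot.move_linear(fr(135,-190,220,C0),o,speed=250)
robot.move_linear(fr(135,0,205,C0),o,speed=200)
robot.sleep(.15)
f0=robot.current_contact_force();print("f0",f0,robot.current_t())
ok=not robot.move_linear(arc(1.55),speed=60,f_stop=9)
print(ok,robot.current_contact_force())
if ok:
  for th in np.arange(1.4,0.05,-.15):
    h=robot.move_linear(arc(th),speed=70,f_stop=9)
    print(round(th,2),h,robot.current_contact_force().round(1),(robot.current_tcp_pos()-arc(th)).round(1))
    if h: break
print(robot.current_t())
S=cam("scene");cv2.imwrite("pics/s10.png",S.img)
```

```text
f0 [-0.68253131 -0.32439655  0.40777892] 29.9583
True [1.52028069 0.60258299 1.2213188 ]
1.4 False [ 0.2 -0.2 -0.3] [-0.1  0.1 -0.1]
1.25 False [ 1.9 -0.  -0.3] [0. 0. 0.]
1.1 False [ 0.7 -0.6  1.1] [0.  0.  0.1]
0.95 False [1.3 0.1 0.2] [-0. -0.  0.]
0.8 False [1.2 0.  0.9] [-0.1 -0.   0. ]
0.65 False [ 0.2 -0.5  0.8] [-0.2 -0.   0. ]
0.5 False [0.3 0.1 1.9] [-0.3  0.1 -0.1]
0.35 False [-0.2 -0.3  2.7] [-0.5  0.1 -0.3]
0.2 False [-1.3 -0.2  2.4] [-0.4  0.1 -0.2]
35.2667
```

View pics/s10.png

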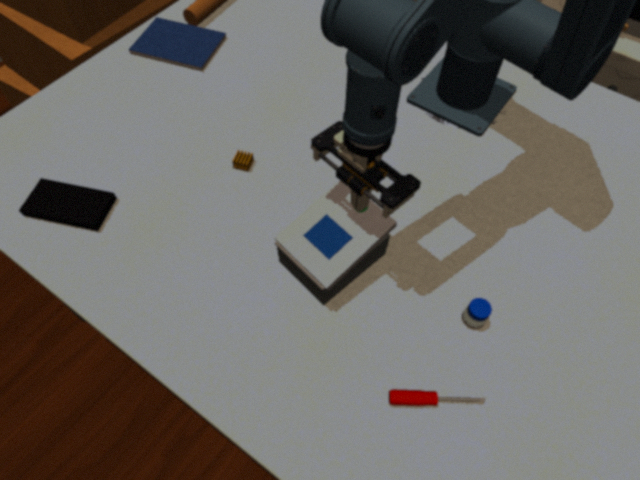

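The hatch is following the fingers down and sits nearly shut. Now the final press, felt by force.

Run:
```python
from h import *
p=[504,25.7]
h=robot.move_linear([*p,92],speed=50,f_stop=7);print(h,robot.current_contact_force().round(1))
if not h:
    F=np.mean([robot.current_contact_force()[2] for _ in range(5)])
    h=robot.move_linear([*p,70],speed=5,f_stop=max(3,9.5-F))
    print(F,h,robot.current_contact_force().round(1),robot.current_tcp_pos())
    robot.sleep(.1);print(robot.current_contact_force().round(1))
    robot.move_linear([*p,84],speed=40);print(robot.current_contact_force().round(1))
    robot.move_linear([*p,150],speed=150)
    robot.sleep(1)
    S=cam("scene");cv2.imwrite("pics/s11.png",S.img)
print(robot.current_t())
```

```text
False [-0.7  0.4  2.3]
2.336405936978176 True [-1.  -0.   6.2] [504.34958879  25.65365091  76.39189647]
[-2.1  0.   6.1]
[-0.3  0.8 -0.3]
40.875
```

View pics/s11.png

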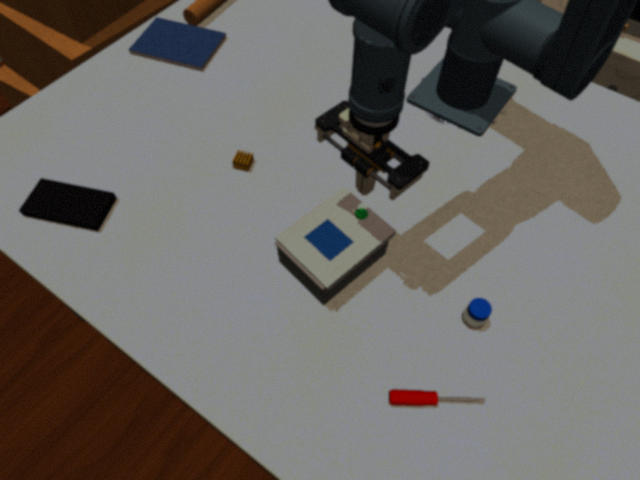

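The hatch stayed shut after release, with the pad at (361,213), the same pixel as at the start. I'll retreat, check again and hand in.

Run:
```python
from h import *
robot.move_linear(fr(-170,0,200,C0),speed=200)
robot.sleep(.5)
S=cam("scene");T=cam("top");cv2.imwrite("pics/s12.png",S.img)
print(blob(S.img,(50,120,60),(75,255,255))[0])
print("blue",blob(T.img,(100,100,40),(125,255,255),(280,200,360,280))[0])
a=cv2.imread("pics/scene0.png")
d=cv2.absdiff(a,S.img).max(2)
for n,(u,v,U,V) in dict(fixt=(270,185,400,300),sink=(225,145,260,175),jar=(455,290,500,335),driver=(380,380,495,415)).items(): print(n,(d[v:V,u:U]>60).sum())
robot.hand_in();print(robot.current_t())
```

```text
[361.11340206 213.27835052]
blue [318.05031892 246.09922041]
fixt 0
sink 0
jar 0
driver 0
the job is handed in; nothing more can be done
the job is handed in; nothing more can be done
```

The module is in the cradle and the hatch is shut and latched. I handed the job in a little after 41 s on the robot clock, but no verdict is reported back.

- **Opening:** I pressed the green pad until the force rose by 9 N at the stop, with the fingertip at about z 76.4 mm. The hatch sprang open.
- **Module:** It met the cradle floor within 0.2 mm of the expected height. The top view afterwards showed it centred between the clips. I could not look at it again once the hatch was shut.
- **Closing:** I swung the hatch over from behind, with readings of about 3 N or less between steps. I then pressed the pad until it stopped at the same height, aiming for 9.5 N in total. Force readings just after the stops were 6 to 7 N. All hatch readings were well under 20 N, but I only sampled between moves.
- **Last checks:** After letting go and retreating, the hatch stayed shut, with the pad within about 0.2 px of its starting position. The picture areas around the fixture, heatsink, jar and screwdriver showed no change from the first picture. No check failed or disagreed.

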